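# Tip the connector tray into the bin

## Task

Without lifting it, slide the empty grey bin along the bench until it stands square against the foot of the tip stand, centred under the tray's open lip, its grip tab on the side away from the stand. Then tip the tray up from its handle side, slowly enough that all five connectors slide off into the bin, and lower the tray gently back onto its rest without letting it fall. Leave the other things on the bench where they are.

Things in the scene. Friction and masses are not known exactly. Their poses are not given: they have to be found in the camera images.
- tip_stand: Grey steel stand, fixed to the bench, 154 mm wide (x), y from -12 to +155 mm. Origin on the bench straight below the hinge axis, which is its x. The tray's open lip looks to its -y, the handle is at its +y. The foot is an upright plate 85 mm high between two hinge cheeks 130 mm high (x = +-73 mm); their common front face is at y = -12 mm, and the bin goes against it.
- tip_tray (a joint): Angle of the tray about its hinge (along the stand's x at 120 mm above the bench), rad. 0 = level, on its rest; grows as the handle side rises, up to 1.15; it falls back if let go.
- tray_hinge (a point): Point on the hinge axis, mid-width, 120 mm above the bench (stand frame 0, 0, 120 mm). Its axes are the stand's.
- tray_handle (a point): Middle of the tray's handle: a round steel bar, 10 mm across and 90 mm long, parallel to the hinge, over the tray's rear edge. With the tray level it is at 0, 158, 175 mm in the stand's frame (158 mm behind and 55 mm above the hinge axis); it turns with the tray. Two posts 8 mm thick at its ends (x = +-45 mm) carry it; 30 mm clear below it down to the tray's rim. Pinch or hook it from above.
- tray_lip (a point): Middle of the open edge of the tray floor, 55 mm in front of the hinge axis, 122 mm high when level. The aluminium tray is 215 mm long and 122 mm wide inside, with 18 mm high rims at both sides and the rear and none at the lip.
- bin: Loose open grey plastic bin, empty at the start, 180 mm (its x) by 150 mm (its y) by 60 mm high, wall 5 mm, 0.35 kg. Origin at the centre of its underside, z up. Square against the foot it has the stand's yaw and its origin is about 87 mm out in front of (stand's -y) the stand's origin.
- bin_tab (a point): Top middle of the bin's grip tab, 80 mm above the bin's underside and 70 mm to the bin's -y: an upright tab 60 mm long (x), 10 mm thick (y), that rises 20 mm above the rim. Can be pinched from above.
- socket0: Panel-mount coaxial socket: steel flange 24 x 24 x 6 mm with a brass barrel 15 mm across rising to 20 mm. Origin under the flange. Starts standing loose on the tray.
- tee0: Brass tee connector: block 26 x 13 x 13 mm with a steel stub 11 mm across standing out 10 mm to its +y. Origin under the block. Starts lying loose on the tray.
- socket1: Panel-mount coaxial socket: steel flange 24 x 24 x 6 mm with a brass barrel 15 mm across rising to 20 mm. Origin under the flange. Starts standing loose on the tray.
- tee1: Brass tee connector: block 26 x 13 x 13 mm with a steel stub 11 mm across standing out 10 mm to its +y. Origin under the block. Starts lying loose on the tray.
- socket2: Panel-mount coaxial socket: steel flange 24 x 24 x 6 mm with a brass barrel 15 mm across rising to 20 mm. Origin under the flange. Starts standing loose on the tray.
- reel: Empty black cable reel, 84 mm across, 50 mm high, standing on its flange. A bystander, to be left alone.
- can: Spray can, 60 mm across, 140 mm high. A bystander, to be left alone.
- jar: Clear jar, 64 mm across, 80 mm high. A bystander, to be left alone.
- tape: Roll of tape lying flat, 90 mm across, 20 mm high. A bystander, to be left alone.
- driver: Screwdriver lying on the bench left of the stand, about 200 mm long and 25 mm thick. A bystander, to be left alone.
- mug: White mug, 80 mm across, 90 mm high. A bystander, to be left alone.

How it is judged:
By the outcome, as a careful person would: the job done as asked, in the order asked, and still so for the second after the job is handed in, with the robot touching nothing.
It also fails if it takes over 64 s, if anything falls off the work surface, if the arm or the gripper's body presses on something with over 40 N, if the wrist force passes 120 N, or if a joint passes its speed limit or range.

## Robot

A 6-joint arm with a two-finger parallel gripper is mounted at the origin on the work surface. World frame = base frame: x ahead of the robot, y to its left, z up, the work surface at z = 0. Lengths are in m, angles in rad, forces in N, time in s.
With the tool pointing down it reaches from about 0.35 to 0.975 m from the base axis. Payload 4.9 kg.
Tool frame: the origin (TCP) lies at the very end of the fingers, on their centre line; the grasp point (between the pads) lies 19 mm behind it (arm.hold_point_z is the distance from the TCP to the grasp point, in m); z points along the fingers, y is the line along which they close (so a half turn about z gives the same grasp; the last joint's range is limited). The gripper opens to 85 mm and grips with 20 to 120 N. Pads are 22 mm wide; open, the fingers measure 114 mm over their backs; the gripper's body (76 mm by 85 mm) begins 54 mm behind the grasp point. The pads swing forward as they close: fully open they stand 13 mm farther back than shut.
Start: joints at [-1.297, 0.053, 1.613, -0, 1.476, -0.119], TCP at [0.239, -0.577, 0.231] pointing down, gripper open.
Joint ranges: [-3.01, 3.01], [-1.01, 2.22], [0.06, 2.58], [-1.02, 4.17], [0.09, 2.62], [-3.14, 3.14]. Speed limits (rad/s): [2.57, 2.57, 3.14, 3.14, 3.14, 3.14].

## Interface

Orientations are given as a unit quaternion [w, x, y, z].
In Python, from workcell import arm gives the robot as it stands. The module is installed in compiled form; this text tells all that it offers.
- The arm moves only by the tool play_rows, never from a script. Its argument "rows" is a list of rows, each a list of 6 numbers: the shift along the tool's x, y, z normalised to -1 to 1, where 1 is 50 mm, then the turn, a rotation vector about the tool's x, y, z normalised to -1 to 1, where 1 is 0.15 rad. In form: [[dx, dy, dz, rx, ry, rz], ...]. A call has 1 to 10 rows; each row shifts and turns the commanded pose from where the row before left it, along the tool's axes as they then stand; what a row does not reach is not made up. A row lasts 1/8 s, in which the tool goes at most 62.5 mm and 10.7 degrees, less where a joint would pass 70% of its speed; a pose out of reach is approached as far as the arm can. A call with a number of a shift or a turn outside -1 to 1 is refused whole. A call with a gripper value outside its range is refused whole. "fingers" is the opening, from 0 (shut) to 1 (fully open), set as the call begins (left out, the last holds). The fingers move at their own pace and stop on an object; "newtons" is the grip in N (left out, the last holds). Time passes only in rows, so rows that do not move let the fingers close. It gives the time, the measured TCP pose, the force, the opening and the grip force at its end, in the units of the state.
- arm.get_state(): the state, without advancing time (a new reading comes with each control period).
- arm.read_camera(name): name is "scene" or "top"; returns the picture (384x512x3 uint8, red, green, blue); there is no depth.
- arm.camera_info(name): a dict with "fx", "fy", "cx", "cy" (pixels), "xyz" and "attitude" of the camera in the world. Camera axes: x right, y down, z forward; pixel columns grow to the right and rows downward; lengths in m; the calibration is good to about 2 mm. A picture is of the moment at which its call begins. camera_info takes no time and is no camera call.
- arm.finish_job(): hands the job in; it is judged then, once.
The state is a dict: "clock": time; "joints": joint angles; "dq": joint speeds; "joint_torque": joint torques, N m; "eef_pos": TCP position; "tcp_rot": TCP orientation; "wrist_force": force on the tool from outside, world axes, zero at the start; "moment": the same for the moment, N m; "grip_width": opening from 0.0 (shut) to 1.0 (fully open); "gripper_force": force on a finger pad.
Only numpy, scipy, OpenCV 4.12 (cv2) and the standard library are available. Lean on these libraries where they do the work, as an engineer would, in place of code of your own. Each camera call takes 0.05 s, during which the arm holds its last target. There are 200 camera calls.

## Working session

There is one attempt and no reset: what is moved stays moved. The work goes in short steps, Python scripts to look and compute and a tool call to move; the robot and the scene stay as the last step left them, time stands still between calls to the robot, and variables do not carry over. Pictures are saved under pics/ and viewed, at most 10 in all, crops included, and the job is handed in when it is done.

Besides the shell and the picture viewer there is one more tool, called after "Call:" by a JSON object that holds its "method" and its "body". play_rows: Moves the arm, as the interface text tells. Its arguments: {"type":"object","properties":{"rows":{"type":"array"},"fingers":{"type":"number"},"newtons":{"type":"number"}},"required":["rows"]}

```bash
mkdir -p pics; python3 - <<'E'
from workcell import arm
import cv2
for n in("scene","top"):
    im=arm.read_camera(n); cv2.imwrite(f"pics/{n}0.png",cv2.cvtColor(im,cv2.COLOR_RGB2BGR)); print(n,arm.camera_info(n))
print(arm.get_state(),arm.hold_point_z)
E
```

```text
scene {'fx': 368.1374127638273, 'fy': 368.1374127638273, 'cx': 253.2986562336211, 'cy': 194.81020547999103, 'xyz': array([0.87006026, 0.54987276, 0.79190409]), 'attitude': array([-0.08900449,  0.24121968,  0.90328425, -0.34346592])}
top {'fx': 419.6736965549065, 'fy': 419.6736965549065, 'cx': 248.4525703990278, 'cy': 189.14629047463598, 'xyz': array([0.44544624, 0.0506281 , 1.19715013]), 'attitude': array([ 0.03902707, -0.70185087,  0.70957003, -0.04891435])}
{'clock': 0.1, 'joints': array([-1.29700000e+00,  5.33294939e-02,  1.61414439e+00,  4.72137373e-06,
        1.47601159e+00, -1.19003522e-01]), 'dq': array([ 1.52440547e-03, -1.31172636e-03, -2.26966369e-03,  4.11835937e-05,
        3.30061923e-04,  2.93230235e-04]), 'joint_torque': array([-3.38805012e-05, -3.94898343e+01, -3.71366286e+01, -1.36406470e-04,
        3.86374086e-03,  2.75619101e-06]), 'eef_pos': array([ 0.23908201, -0.57685637,  0.23016935]), 'tcp_rot': array([-9.43758964e-04,  9.80775054e-01,  1.95139430e-01, -7.08328151e-05]), 'wrist_force': array([-0.84535177, -0.74001789, -0.72244438]), 'moment': array([ 0.03074643, -0.00798972,  0.00565419]), 'gripper_force': 0.0, 'grip_width': 0.9976677870362795} 0.0187
```

View pics/top0.png

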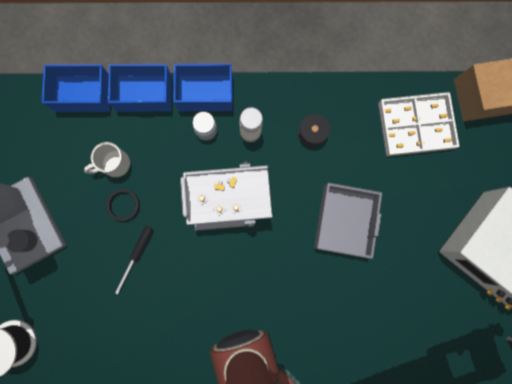

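View pics/scene0.png

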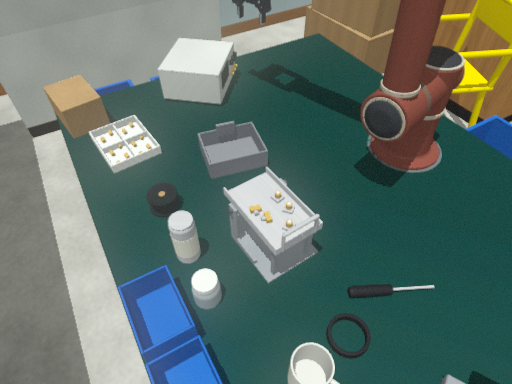

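The top view shows the tray and stand at about (228,197) with the handle on the left (about 184,197) and the lip on the right (about 270,195). The bin is at (348,221) with its tab on the right (378,224). In the scene view the bin is at (232,148) with its tab on the far side, and the tray is at (272,210). Next I'll zoom in for corners.

```bash
cat > h.py <<'E'
import numpy as np, cv2
from scipy.spatial.transform import Rotation as R
from workcell import arm
def cam(n):
    c=arm.camera_info(n); q=c['attitude']; return c,R.from_quat([*q[1:],q[0]]).as_matrix(),np.array(c['xyz'])
def ray(n,u,v,z):
    c,M,o=cam(n); d=M@[(u-c['cx'])/c['fx'],(v-c['cy'])/c['fy'],1]; return o+d*(z-o[2])/d[2]
def proj(n,p):
    c,M,o=cam(n); q=M.T@(np.array(p)-o); return np.array([c['cx']+c['fx']*q[0]/q[2],c['cy']+c['fy']*q[1]/q[2]])
def snap(n,name):
    im=cv2.cvtColor(arm.read_camera(n),cv2.COLOR_RGB2BGR); cv2.imwrite(f"pics/{name}.png",im); return im
def crop(im,x0,y0,x1,y1,s,name): cv2.imwrite(f"pics/{name}.png",cv2.resize(im[y0:y1,x0:x1],None,fx=s,fy=s,interpolation=cv2.INTER_CUBIC))
E
python3 - <<'E'
from h import *
im=cv2.imread("pics/top0.png"); crop(im,170,150,390,270,3.5,"c1")
im=cv2.imread("pics/scene0.png"); crop(im,190,110,330,285,3.4,"c2")
print(ray('top',348,220,0.06),ray('scene',232,148,0.03))
E
```

```text
[ 0.50048388 -0.23539565  0.06      ] [ 0.49813597 -0.24083314  0.03      ]
```

View pics/c1.png

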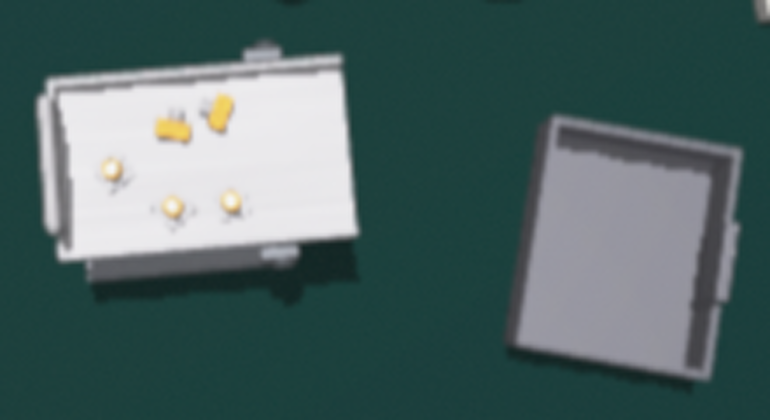

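View pics/c2.png

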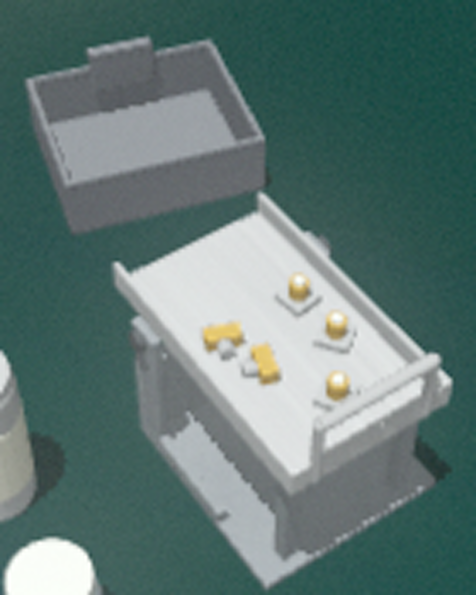

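Crop c1 shows bin rim corners at (560,118), (741,150), (710,380) and (523,348), the handle bar from (43,97) to (52,232), and tray rim ends at (342,57) and (357,236). Crop c2 shows all five connectors on the tray and the bin's tab on the far side.

```bash
python3 - <<'E'
from h import *
f=lambda P,o,s:[((x+.5)/s-.5+o[0],(y+.5)/s-.5+o[1]) for x,y in P]
T=lambda P:f(P,(170,150),3.5); S=lambda P:f(P,(190,110),3.4)
def pose(src,dst,n):
    a=np.array(src,float);b=np.array(dst)[:,:2];ca,cb=a.mean(0),b.mean(0)
    H=(a-ca).T@(b-cb); th=np.arctan2(H[0,1]-H[1,0],H[0,0]+H[1,1]); r=np.array([[np.cos(th),-np.sin(th)],[np.sin(th),np.cos(th)]])
    t=cb-r@ca; print(n,t.round(4),round(th,4),'res mm',((b-(a@r.T+t))*1e3).round(1).tolist())
# bin frame x,y: top image up=+x world, right=-y world
b=[ray('top',*p,.06) for p in T([(558,118),(741,150),(710,380),(520,348)])]
for q in b: print(q.round(4))
pose([(.09,.075),(.09,-.075),(-.09,-.075),(-.09,.075)],b,'bin top')
b=[ray('scene',*p,.06) for p in S([(266,140),(210,40),(28,82),(70,182)])]
pose([(-.09,.075),(-.09,-.075),(.09,-.075),(.09,.075)],b,'bin scene')
h=[ray('top',*p,.175) for p in T([(42,97),(52,232)])]
r=[ray('top',*p,.140) for p in T([(342,57),(357,236),(48,80),(62,260)])]
print(np.array(h),np.array(r))
pose([(.064,-.055),(-.064,-.055),(.064,.160),(-.064,.160)],r,'stand top')
pose([(.049,.160),(-.049,.160)],h,'handle')
r=[ray('scene',*p,.140) for p in S([(117,265),(262,197)])]
pose([(.064,-.055),(-.064,-.055)],r,'stand scene lip')
h=[ray('scene',*p,.175) for p in S([(318,430),(435,362)])]
pose([(.049,.158),(-.049,.158)],h,'handle scene')
E
```

```text
[ 0.6014 -0.1875  0.06  ]
[ 0.5747 -0.3302  0.06  ]
[ 0.3973 -0.2972  0.06  ]
[ 0.4233 -0.1518  0.06  ]
bin top [ 0.4992 -0.2417] -0.1869 res mm [[-0.2, -2.8], [1.0, 1.9], [0.5, 1.5], [-1.3, -0.6]]
bin scene [ 0.4991 -0.2358] -0.1858 res mm [[1.9, 0.5], [1.8, -0.1], [0.2, 3.7], [-3.9, -4.1]]
[[0.60410466 0.19944728 0.175     ]
 [0.50921522 0.19176238 0.175     ]] [[ 0.6369811  -0.01403062  0.14      ]
 [ 0.50611785 -0.0225657   0.14      ]
 [ 0.62200441  0.2002869   0.14      ]
 [ 0.49125763  0.18930078  0.14      ]]
stand top [0.5678 0.0359] 0.0711 res mm [[1.4, 0.4], [-1.8, 1.0], [1.7, 0.3], [-1.4, -1.6]]
handle [0.5696 0.0361] 0.0808 res mm [[-1.4, -0.1], [1.4, 0.1]]
stand scene lip [0.5694 0.0424] 0.0599 res mm [[-1.6, -0.1], [1.6, 0.1]]
handle scene [0.5702 0.0407] 0.0754 res mm [[-3.1, -0.2], [3.1, 0.2]]
```

```bash
cat >> h.py <<'E'
def tool():
    s=arm.get_state(); q=s['tcp_rot']; M=R.from_quat([*q[1:],q[0]]).as_matrix(); return s,np.array(s['eef_pos']),M
def to(p,yaw,tilt=0,yawfirst=True):
    """turn (rotvec/0.15, tool axes) first, then shift/50mm in the axes after that turn. tilt about tool x"""
    s,e,M=tool(); T=R.from_euler('z',yaw)*R.from_quat([1,0,0,0])*R.from_euler('x',tilt); T=T.as_matrix()
    print('turn',(R.from_matrix(M.T@T).as_rotvec()/.15).round(2),'then shift',(T.T@(np.array(p)-e)/.05).round(2),'pos',e.round(4))
E
python3 - <<'E'
from h import *
print(ray('top',170+735.5/3.5-.4,150+262/3.5-.4,.08),ray('scene',190+120/3.4-.4,110+46/3.4-.4,.08))
to([.4865,-.308,.14],-.187)
E
```

```text
[ 0.48671292 -0.31477182  0.08      ] [ 0.48746392 -0.30396982  0.08      ]
turn [-0.01  0.    3.87] then shift [ 3.86 -6.2   1.8 ] pos [ 0.2391 -0.5769  0.2302]
```

Call:
{"method": "play_rows", "body": {"rows": [[0,0,0,0,0,0.774],[0,0,0,0,0,0.774],[0,0,0,0,0,0.774],[0,0,0,0,0,0.774],[0,0,0,0,0,0.774]], "fingers": 1}}

```text
clock: 0.72
eef_pos: [0.2391, -0.577, 0.2305]
tcp_rot: [-0.001, 0.995, -0.096, -0.0]
wrist_force: [0.5, 0.6, 0.8]
grip_width: 0.998
gripper_force: 0.0
```

Call:
{"method": "play_rows", "body": {"rows": [[0.386,-0.62,0.18,0,0,0],[0.386,-0.62,0.18,0,0,0],[0.386,-0.62,0.18,0,0,0],[0.386,-0.62,0.18,0,0,0],[0.386,-0.62,0.18,0,0,0],[0.386,-0.62,0.18,0,0,0],[0.386,-0.62,0.18,0,0,0],[0.386,-0.62,0.18,0,0,0],[0.386,-0.62,0.18,0,0,0],[0.386,-0.62,0.18,0,0,0]]}}

```text
clock: 1.98
eef_pos: [0.4871, -0.3076, 0.1405]
tcp_rot: [-0.0, 0.996, -0.094, -0.0]
wrist_force: [0.5, 0.1, -0.4]
grip_width: 1.0
gripper_force: 0.0
```

```bash
python3 - <<'E'
from h import *
im=snap('scene','s1'); to([.4865,-.308,.055],-.187)
crop(im,150,60,330,195,4,"c3")
E
```

```text
turn [-0.03  0.01  0.01] then shift [-0.03  0.08  1.68] pos [ 0.4887 -0.3042  0.139 ]
```

View pics/c3.png

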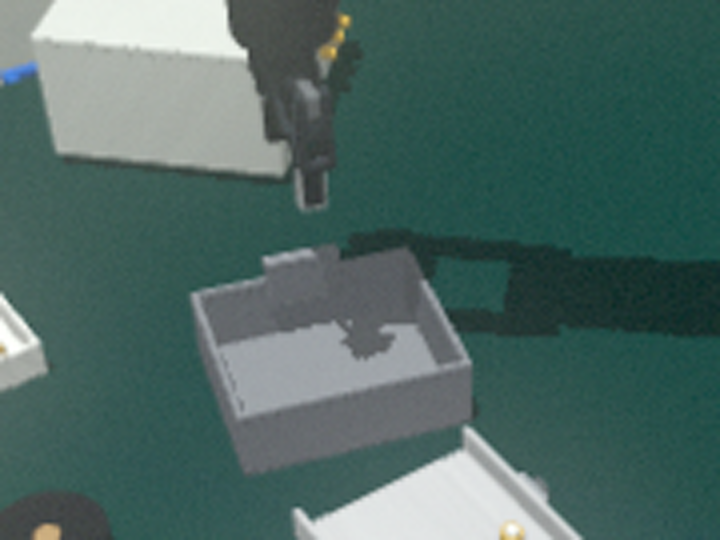

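The gripper hangs above the tab, with its finger tips near (313,205) and the tab at (300,258) in the crop. That matches the plan, so I'll go down and pinch.

Call:
{"method": "play_rows", "body": {"rows": [[0,0,0.42,0,0,0],[0,0,0.42,0,0,0],[0,0,0.42,0,0,0],[0,0,0.42,0,0,0],[0,0,0,0,0,0]]}}

```text
clock: 2.65
eef_pos: [0.4849, -0.3079, 0.0543]
tcp_rot: [-0.001, 0.996, -0.094, -0.002]
wrist_force: [1.1, -0.7, -0.3]
grip_width: 1.0
gripper_force: 0.0
```

Call:
{"method": "play_rows", "body": {"rows": [[0,0,0,0,0,0],[0,0,0,0,0,0],[0,0,0,0,0,0],[0,0,0,0,0,0],[0,0,0,0,0,0],[0,0,0,0,0,0],[0,0,0,0,0,0],[0,0,0,0,0,0]], "fingers": 0, "newtons": 40}}

```text
clock: 3.65
eef_pos: [0.4872, -0.3086, 0.058]
tcp_rot: [-0.0, 0.996, -0.094, 0.0]
wrist_force: [-0.1, 4.2, 6.1]
grip_width: 0.109
gripper_force: 42.0
```

```bash
python3 - <<'E'
from h import *
s,e,M=tool(); print(s['grip_width'],s['wrist_force'],e)
im=snap('top','t1'); 
# tool pose for bin placed square with 10 mm gap to the foot, assuming tab at bin -y 70mm
st=np.array([.569,.038]);y=.072;r=np.array([[np.cos(y),-np.sin(y)],[np.sin(y),np.cos(y)]])
for g in(.03,.0): p=st+r@[0,-.157-g]; print(p); to([*p,e[2]],y)
E
```

```text
0.10933747255055733 [-0.13102482  4.16468001  6.12174353] [ 0.48719692 -0.30856913  0.05801528]
[ 0.58245237 -0.14851551]
turn [-0.   -0.01 -1.73] then shift [ 2.13 -3.06  0.  ] pos [ 0.4872 -0.3086  0.058 ]
[ 0.58029424 -0.11859323]
turn [-0.   -0.01 -1.73] then shift [ 2.13 -3.66  0.  ] pos [ 0.4872 -0.3086  0.058 ]
```

Call:
{"method": "play_rows", "body": {"rows": [[0,0,0,0,0,-0.2],[0,0,0,0,0,-0.2],[0,0,0,0,0,-0.2],[0,0,0,0,0,-0.2],[0,0,0,0,0,-0.2],[0,0,0,0,0,-0.2],[0,0,0,0,0,-0.2],[0,0,0,0,0,-0.2],[0,0,0,0,0,-0.13]]}}

```text
clock: 4.82
eef_pos: [0.4873, -0.3093, 0.058]
tcp_rot: [0.001, 0.999, 0.037, 0.001]
wrist_force: [2.7, 0.3, 5.3]
grip_width: 0.106
gripper_force: 42.2
```

Call:
{"method": "play_rows", "body": {"rows": [[0.213,-0.306,0,0,0,0],[0.213,-0.306,0,0,0,0],[0.213,-0.306,0,0,0,0],[0.213,-0.306,0,0,0,0],[0.213,-0.306,0,0,0,0],[0.213,-0.306,0,0,0,0],[0.213,-0.306,0,0,0,0],[0.213,-0.306,0,0,0,0],[0.213,-0.306,0,0,0,0],[0.213,-0.306,0,0,0,0]]}}

```text
clock: 6.08
eef_pos: [0.5815, -0.1505, 0.058]
tcp_rot: [0.002, 0.999, 0.037, -0.001]
wrist_force: [-3.8, -5.3, 7.4]
grip_width: 0.108
gripper_force: 42.4
```

Call:
{"method": "play_rows", "body": {"rows": [[0,0,0,0,0,0],[0,0,0,0,0,0]]}}

```text
clock: 6.32
eef_pos: [0.5826, -0.1484, 0.058]
tcp_rot: [0.0, 0.999, 0.037, 0.001]
wrist_force: [2.2, 2.1, 6.6]
grip_width: 0.106
gripper_force: 42.1
```

```bash
python3 - <<'E'
from h import *
s,e,M=tool(); print(s['grip_width'],s['wrist_force'],e)
im=snap('top','t2'); snap('scene','s2'); crop(im,170,140,370,270,4,"c4")
to([.5803,-.1186,.058],.072)
E
```

```text
0.10624245076598265 [2.19515749 2.13136287 6.58828883] [ 0.58258168 -0.14835083  0.05802269]
turn [ 0.   -0.01  0.01] then shift [-0.  -0.6  0. ] pos [ 0.5826 -0.1484  0.058 ]
```

View pics/c4.png

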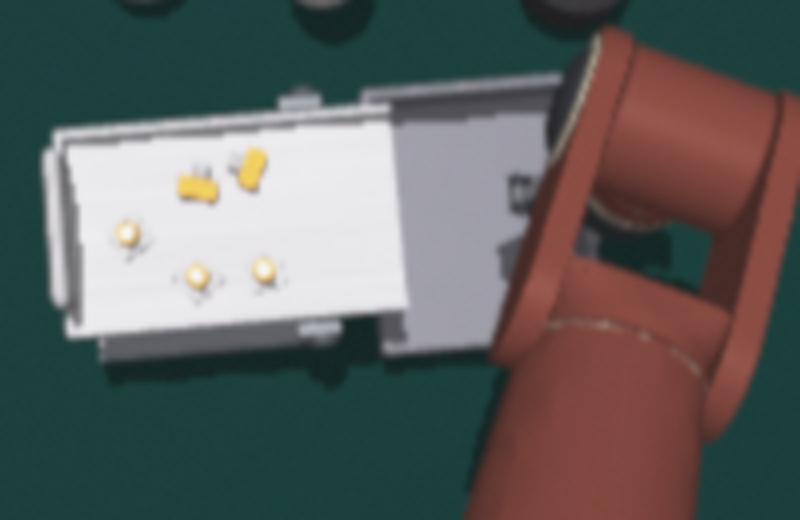

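The bin is now just short of the foot with its left rim corners at (362,92) and (382,355) in the crop. The cheeks are at (300,98) and (321,328), and the tray load is undisturbed.

```bash
python3 - <<'E'
from h import *
T=lambda x,y,z:ray('top',(x+.5)/4-.5+170,(y+.5)/4-.5+140,z)
a,b=T(300,90,.13),T(321,336,.13); print('cheeks',a,b,(a+b)/2,np.arctan2(a[1]-b[1],a[0]-b[0]),np.linalg.norm(a-b))
a,b=T(364,92,.06),T(382,355,.06); print('bin',a,b,(a+b)/2,np.arctan2(a[1]-b[1],a[0]-b[0]),np.linalg.norm(a-b))
a,b=T(392,103,.14),T(408,309,.14); print('lip',a,b,(a+b)/2,np.arctan2(a[1]-b[1],a[0]-b[0]),np.linalg.norm(a-b))
a,b=T(362,92,.06),T(560,76,.06);print(np.arctan2(-(b-a)[0],-(b-a)[1])) 
a,b=T(57,132,.14),T(390,107,.14);print(np.arctan2(-(b-a)[0],-(b-a)[1])) 
E
```

```text
cheeks [0.64931315 0.04394896 0.13      ] [0.49068464 0.03231665 0.13      ] [0.56999889 0.0381328  0.13      ] 0.0731995051565246 0.15905444640100364
bin [ 6.60880385e-01 -5.32563436e-04  6.00000000e-02] [ 0.4803942  -0.00991905  0.06      ] [ 0.57063729 -0.00522581  0.06      ] 0.051959850938908494 0.18073010103019999
lip [ 0.63841187 -0.01474136  0.14      ] [ 0.506613   -0.02252988  0.14      ] [ 0.57251243 -0.01863562  0.14      ] 0.05902540958533141 0.1320287991340793
-0.0725812959894586
-0.0665661790166547
```

Call:
{"method": "play_rows", "body": {"rows": [[0,-0.1,0,0,0,0],[0,-0.1,0,0,0,0],[0,-0.1,0,0,0,0],[0,-0.1,0,0,0,0],[0,-0.05,0,0,0,0],[0,-0.05,0,0,0,0],[0,0,0,0,0,0]]}}

```text
clock: 7.3
eef_pos: [0.5804, -0.1254, 0.058]
tcp_rot: [0.002, 0.999, 0.037, 0.0]
wrist_force: [1.0, -5.2, 5.1]
grip_width: 0.102
gripper_force: 42.0
```

Call:
{"method": "play_rows", "body": {"rows": [[0,-0.04,0,0,0,0],[0,-0.04,0,0,0,0],[0,0,0,0,0,0]]}}

```text
clock: 7.68
eef_pos: [0.5801, -0.1216, 0.058]
tcp_rot: [0.002, 0.999, 0.037, 0.0]
wrist_force: [-0.0, -5.5, 4.7]
grip_width: 0.105
gripper_force: 42.0
```

Call:
{"method": "play_rows", "body": {"rows": [[0,-0.04,0,0,0,0],[0,-0.04,0,0,0,0],[0,0,0,0,0,0]]}}

```text
clock: 8.05
eef_pos: [0.5801, -0.1184, 0.0581]
tcp_rot: [0.003, 0.999, 0.037, 0.001]
wrist_force: [2.2, -8.5, 3.7]
grip_width: 0.107
gripper_force: 41.8
```

Call:
{"method": "play_rows", "body": {"rows": [[0,-0.03,0,0,0,0],[0,-0.03,0,0,0,0],[0,0,0,0,0,0]]}}

```text
clock: 8.43
eef_pos: [0.5801, -0.1183, 0.0583]
tcp_rot: [0.006, 0.999, 0.037, 0.001]
wrist_force: [2.4, -16.4, 1.7]
grip_width: 0.106
gripper_force: 41.8
```

```bash
python3 - <<'E'
from h import *
s,e,M=tool(); print(s['wrist_force'],s['moment'],e)
E
```

```text
[  2.41792262 -16.42481811   1.66795971] [-2.52720498 -0.27865802  0.04733831] [ 0.58012619 -0.11834751  0.05825869]
```

Call:
{"method": "play_rows", "body": {"rows": [[0,0,0,0,0,0],[0,0,0,0,0,0],[0,0,0,0,0,0],[0,0,0,0,0,0],[0,0,0,0,0,0],[0,0,0,0,0,0]], "fingers": 0.8}}

```text
clock: 9.18
eef_pos: [0.5794, -0.1126, 0.0573]
tcp_rot: [-0.0, 0.999, 0.036, -0.0]
wrist_force: [1.1, -0.5, -0.5]
grip_width: 0.797
gripper_force: 0.0
```

Call:
{"method": "play_rows", "body": {"rows": [[0,0,-0.3,0,0,0],[0,0,-0.7,0,0,0],[0,0,-1,0,0,0],[0,0,-1,0,0,0],[0,0,-1,0,0,0],[0,0,-0.5,0,0,0]]}}

```text
clock: 9.93
eef_pos: [0.5805, -0.113, 0.2881]
tcp_rot: [0.001, 0.999, 0.036, 0.003]
wrist_force: [-0.0, 0.1, -0.9]
grip_width: 0.801
gripper_force: 0.0
```

```bash
python3 - <<'E'
from h import *
st=np.array([.569,.038]);y=.072;r=np.array([[np.cos(y),-np.sin(y)],[np.sin(y),np.cos(y)]])
p=st+r@[0,.158]; print(p); to([*p,.28],y); to([*p,.156],y)
E
```

```text
[0.55763383 0.19559064]
turn [ 0.02 -0.04 -0.  ] then shift [-0.01 -6.19  0.16] pos [ 0.5805 -0.113   0.2881]
turn [ 0.02 -0.04 -0.  ] then shift [-0.01 -6.19  2.64] pos [ 0.5805 -0.113   0.2881]
```

Call:
{"method": "play_rows", "body": {"rows": [[0,-0.62,0,0,0,0],[0,-0.62,0,0,0,0],[0,-0.62,0,0,0,0],[0,-0.62,0,0,0,0],[0,-0.62,0,0,0,0],[0,-0.62,0,0,0,0],[0,-0.62,0,0,0,0],[0,-0.62,0,0,0,0],[0,-0.62,0,0,0,0],[0,-0.61,0,0,0,0]], "fingers": 0.6}}

```text
clock: 11.18
eef_pos: [0.557, 0.1971, 0.2838]
tcp_rot: [-0.0, 0.999, 0.036, 0.001]
wrist_force: [0.0, -0.3, -0.5]
grip_width: 0.6
gripper_force: 0.0
```

```bash
python3 - <<'E'
from h import *
im=snap('top','t3'); im2=snap('scene','s3')
to([.5576,.1956,.157],.072)
a=cv2.resize(im[130:280,160:360],None,fx=2,fy=2,interpolation=2); b=cv2.resize(im2[90:290,160:340],None,fx=2.2,fy=2.2,interpolation=2)
c=np.zeros((440,800,3),np.uint8); c[:300,:400]=a; c[:440,400:796]=b; cv2.imwrite("pics/c5.png",c)
E
```

```text
turn [-0.01 -0.01  0.02] then shift [0.01 0.05 2.53] pos [0.5568 0.1983 0.2836]
```

View pics/c5.png

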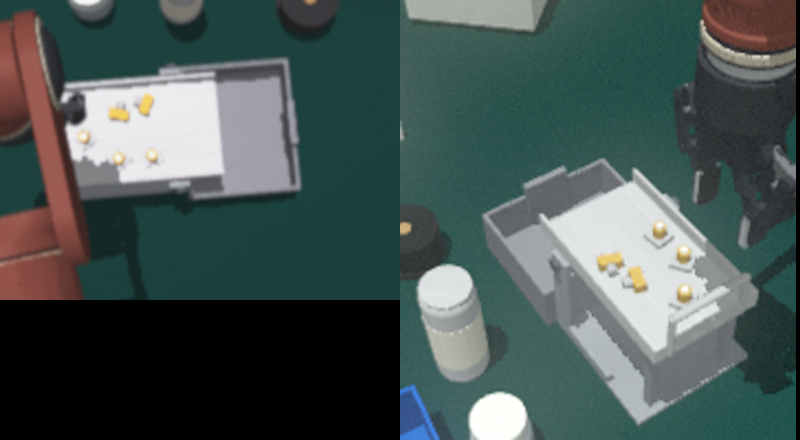

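The bin stands against the foot and looks square, with its far rim corners at (289,60) and (299,188) in the left half. The gripper is over the handle. Going down to the bar.

Call:
{"method": "play_rows", "body": {"rows": [[0,0.03,0.4,0,0,0],[0,0,0.5,0,0,0],[0,0,0.5,0,0,0],[0,0,0.5,0,0,0],[0,0,0.33,0,0,0],[0,0,0.3,0,0,0],[0,0,0,0,0,0]]}}

```text
clock: 12.15
eef_pos: [0.5565, 0.194, 0.1543]
tcp_rot: [0.0, 0.999, 0.036, -0.001]
wrist_force: [-0.1, -0.6, -0.3]
grip_width: 0.601
gripper_force: 0.0
```

```bash
python3 - <<'E'
from h import *
T=lambda x,y,z:ray('top',(x+.5)/2-.5+160,(y+.5)/2-.5+130,z)
a,b=T(289,60,.06),T(299,188.5,.06); print('bin',a,b,(a+b)/2,np.arctan2(a[1]-b[1],a[0]-b[0]),np.linalg.norm(a-b))
y=.072;r=np.array([[np.cos(y),-np.sin(y)],[np.sin(y),np.cos(y)]]); print(r.T@(((a+b)/2)[:2]-[.569,.038]))
s,e,M=tool(); print(s['wrist_force'],e)
E
```

```text
bin [ 0.66782686 -0.121119    0.06      ] [ 0.49083795 -0.12967628  0.06      ] [ 0.5793324  -0.12539764  0.06      ] 0.048311612880650834 0.1771956603809235
[-0.00144884 -0.16371759]
[-0.05026853 -0.56619968 -0.34169053] [0.55651059 0.19398534 0.15427558]
```

Call:
{"method": "play_rows", "body": {"rows": [[0,0,0,0,0,0],[0,0,0,0,0,0],[0,0,0,0,0,0],[0,0,0,0,0,0],[0,0,0,0,0,0],[0,0,0,0,0,0]], "fingers": 0, "newtons": 50}}

```text
clock: 12.9
eef_pos: [0.5579, 0.1958, 0.1571]
tcp_rot: [-0.001, 0.999, 0.036, 0.001]
wrist_force: [-0.0, 6.1, 2.2]
grip_width: 0.093
gripper_force: 48.8
```

```bash
python3 - <<'E'
from h import *
s,e,M=tool(); print(s['grip_width'],s['wrist_force'],e)
# arc: tool keeps vertical first then tilts half of theta, tool frame increments per step (turn applied with shift in pre-turn axes)
st=np.array([.569,.038,0]);Rz=R.from_euler('z',.072)
B0=np.array([0,.158,.055]);off=.019
def pose(th,k):
    b=R.from_euler('x',th).apply(B0)+[0,0,.12]
    T=Rz*R.from_euler('x',k*th)*R.from_quat([1,0,0,0])
    return st+Rz.apply(b)+T.apply([0,0,off]),T
th=np.arange(0,1.21,.1)
for k in(0,.5):
  print('k',k)
  for a,b in zip(th,th[1:]):
    p,T=pose(a,k);q,U=pose(b,k)
    print(round(b,2),(T.inv().apply(q-p)/.05).round(3),((T.inv()*U).as_rotvec()/.15).round(2),q.round(3))
E
```

```text
0.09286558559333905 [-0.01363235  6.06755634  2.17889158] [0.557878   0.19580514 0.15712102]
k 0
0.1 [ 0.     0.126 -0.31 ] [0. 0. 0.] [0.558 0.189 0.171]
0.2 [ 0.     0.156 -0.296] [0. 0. 0.] [0.559 0.182 0.186]
0.3 [-0.     0.185 -0.279] [0. 0. 0.] [0.559 0.172 0.2  ]
0.4 [-0.     0.212 -0.259] [0. 0. 0.] [0.56  0.162 0.213]
0.5 [ 0.     0.236 -0.237] [0. 0. 0.] [0.561 0.15  0.225]
0.6 [-0.     0.259 -0.212] [0. 0. 0.] [0.562 0.137 0.236]
0.7 [ 0.     0.279 -0.185] [0. 0. 0.] [0.563 0.123 0.245]
0.8 [-0.     0.296 -0.156] [0. 0. 0.] [0.564 0.108 0.253]
0.9 [-0.     0.31  -0.126] [0. 0. 0.] [0.565 0.093 0.259]
1.0 [ 0.     0.321 -0.094] [0. 0. 0.] [0.566 0.077 0.264]
1.1 [-0.     0.329 -0.062] [0. 0. 0.] [0.567 0.061 0.267]
1.2 [-0.     0.333 -0.029] [0. 0. 0.] [0.569 0.044 0.268]
k 0.5
0.1 [ 0.     0.107 -0.31 ] [0.33 0.   0.  ] [0.558 0.19  0.172]
0.2 [ 0.     0.122 -0.304] [ 0.33 -0.   -0.  ] [0.559 0.183 0.186]
0.3 [-0.     0.137 -0.296] [0.33 0.   0.  ] [0.559 0.175 0.2  ]
0.4 [-0.     0.152 -0.288] [ 0.33  0.   -0.  ] [0.56  0.166 0.214]
0.5 [ 0.     0.166 -0.279] [0.33 0.   0.  ] [0.561 0.155 0.226]
0.6 [-0.     0.179 -0.27 ] [ 0.33  0.   -0.  ] [0.561 0.143 0.236]
0.7 [ 0.     0.193 -0.259] [0.33 0.   0.  ] [0.562 0.13  0.246]
0.8 [-0.     0.205 -0.249] [0.33 0.   0.  ] [0.563 0.116 0.254]
0.9 [-0.     0.217 -0.237] [0.33 0.   0.  ] [0.564 0.101 0.261]
1.0 [ 0.     0.229 -0.225] [0.33 0.   0.  ] [0.566 0.086 0.266]
1.1 [-0.     0.24  -0.212] [ 0.33  0.   -0.  ] [0.567 0.07  0.27 ]
1.2 [-0.     0.25  -0.199] [0.33 0.   0.  ] [0.568 0.055 0.272]
```

Call:
{"method": "play_rows", "body": {"rows": [[0,0.054,-0.155,0.167,0,0],[0,0.054,-0.155,0.167,0,0],[0,0.061,-0.152,0.167,0,0],[0,0.061,-0.152,0.167,0,0],[0,0,0,0,0,0]]}}

```text
clock: 13.52
eef_pos: [0.5588, 0.1836, 0.1878]
tcp_rot: [-0.052, 0.998, 0.036, -0.001]
wrist_force: [0.4, 8.4, 2.1]
grip_width: 0.096
gripper_force: 49.0
```

```bash
python3 - <<'E'
from h import *
s,e,M=tool(); print(s['joints'].round(2),s['wrist_force'],s['moment'],e)
snap('scene','s4')
E
```

```text
[ 0.14 -0.02  1.76  0.11  1.39  1.62] [0.42550006 8.41750317 2.12430381] [ 1.29171852 -0.00956886  0.00936853] [0.55876346 0.18357018 0.18781628]
```

Call:
{"method": "play_rows", "body": {"rows": [[0,0.046,-0.099,0.11,0,0],[0,0.046,-0.099,0.11,0,0],[0,0.046,-0.098,0.11,0,0],[0,0.038,-0.072,0.083,0,0],[0,0.038,-0.072,0.083,0,0],[0,0.038,-0.072,0.083,0,0],[0,0.038,-0.072,0.083,0,0]]}}

```text
clock: 14.45
eef_pos: [0.5601, 0.1659, 0.2149]
tcp_rot: [-0.102, 0.994, 0.036, -0.002]
wrist_force: [0.1, 9.2, 3.1]
grip_width: 0.092
gripper_force: 48.7
```

```bash
python3 - <<'E'
from h import *
s,e,M=tool(); print(s['joints'].round(2),s['wrist_force'],s['moment'],e)
im2=snap('scene','s5'); crop(im2,160,60,360,290,2.5,"c6")
E
```

```text
[ 0.06 -0.05  1.76  0.21  1.44  1.53] [0.12675842 9.1550883  3.12407302] [ 1.56669362 -0.03711049  0.00932886] [0.56008498 0.16587556 0.21491665]
```

View pics/c6.png

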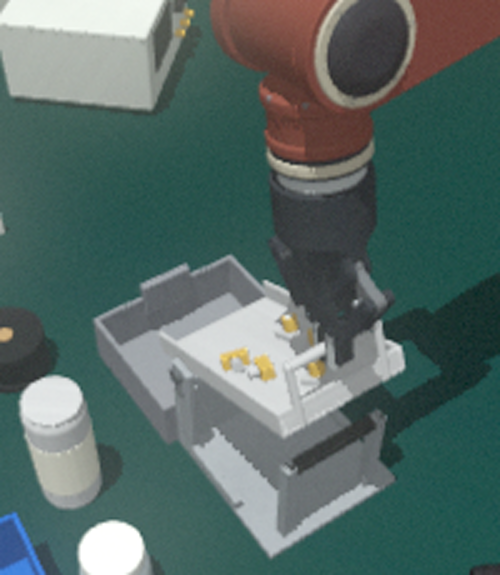

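The tray is held at about 0.4 rad, with the handle pinched at (340,350) and the connectors still in place at (245,360) and (290,325). I'll continue slowly.

Call:
{"method": "play_rows", "body": {"rows": [[0,0.021,-0.035,0.041,0,0],[0,0.021,-0.035,0.041,0,0],[0,0.021,-0.035,0.041,0,0],[0,0.021,-0.035,0.041,0,0],[0,0.021,-0.035,0.041,0,0],[0,0.021,-0.035,0.041,0,0],[0,0.021,-0.035,0.041,0,0],[0,0.021,-0.035,0.041,0,0]]}}

```text
clock: 15.5
eef_pos: [0.5609, 0.155, 0.227]
tcp_rot: [-0.127, 0.991, 0.036, -0.003]
wrist_force: [0.4, 9.2, 5.5]
grip_width: 0.096
gripper_force: 48.8
```

Call:
{"method": "play_rows", "body": {"rows": [[0,0.022,-0.034,0.041,0,0],[0,0.022,-0.034,0.041,0,0],[0,0.022,-0.034,0.041,0,0],[0,0.022,-0.034,0.041,0,0],[0,0.022,-0.034,0.041,0,0],[0,0.022,-0.034,0.041,0,0],[0,0.022,-0.034,0.041,0,0],[0,0.022,-0.034,0.041,0,0]]}}

```text
clock: 16.5
eef_pos: [0.5618, 0.1427, 0.2382]
tcp_rot: [-0.151, 0.988, 0.036, -0.004]
wrist_force: [0.6, 9.4, 5.0]
grip_width: 0.094
gripper_force: 48.7
```

```bash
python3 - <<'E'
from h import *
s,e,M=tool(); print(s['joints'].round(2),s['wrist_force'],s['moment'],e)
im2=snap('scene','s6');im=snap('top','t6')
a=cv2.resize(im[140:260,160:320],None,fx=2.2,fy=2.2,interpolation=2); b=cv2.resize(im2[100:290,160:340],None,fx=2.4,fy=2.4,interpolation=2)
c=np.zeros((456,800,3),np.uint8); c[:a.shape[0],:352]=a; c[:b.shape[0],360:360+b.shape[1]]=b; cv2.imwrite("pics/c7.png",c)
E
```

```text
[-0.03 -0.07  1.75  0.3   1.5   1.44] [0.58710167 9.41611389 5.02818996] [ 1.75069519  0.06755534 -0.01908677] [0.56182449 0.14269987 0.23824302]
```

View pics/c7.png

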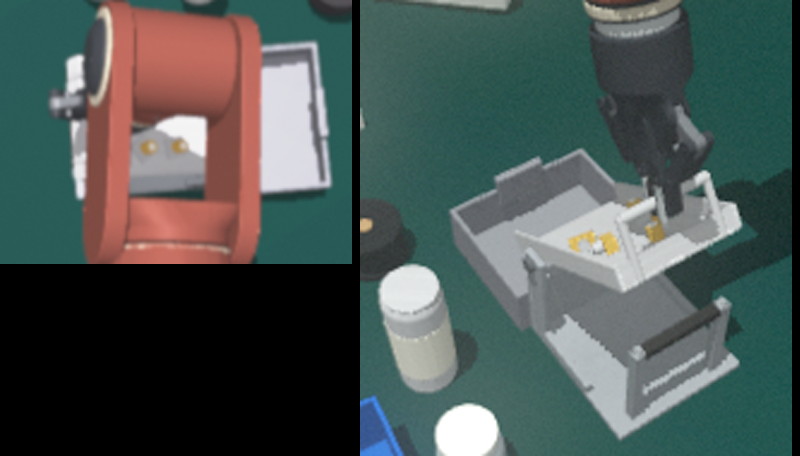

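At about 0.6 rad nothing has slid yet: the gold parts are still on the tray at (595,245) in the right half, and the bin is in place. I'll continue slowly.

Call:
{"method": "play_rows", "body": {"rows": [[0,0.024,-0.033,0.041,0,0],[0,0.024,-0.033,0.041,0,0],[0,0.024,-0.033,0.041,0,0],[0,0.024,-0.033,0.041,0,0],[0,0.024,-0.033,0.041,0,0],[0,0.024,-0.033,0.041,0,0],[0,0.024,-0.033,0.041,0,0],[0,0.024,-0.033,0.041,0,0]]}}

```text
clock: 17.6
eef_pos: [0.5628, 0.1292, 0.2483]
tcp_rot: [-0.175, 0.984, 0.036, -0.004]
wrist_force: [-0.7, 7.6, 8.1]
grip_width: 0.095
gripper_force: 48.7
```

```bash
cat >> h.py <<'E'
def gold(tag):
    for n in('scene','top'):
        im=snap(n,n+tag); h=cv2.cvtColor(im,cv2.COLOR_BGR2HSV); m=cv2.inRange(h,(10,110,90),(35,255,255))
        k,_,st,ce=cv2.connectedComponentsWithStats(m)
        poly=np.array([proj(n,[*( np.array([.5753,-.0488])+R.from_euler('z',.072).as_matrix()[:2,:2]@[x,y]),.03]) for x,y in((.095,.08),(.095,-.08),(-.095,-.08),(-.095,.08))],np.float32)
        o=[(*c.round(),int(s[4]),cv2.pointPolygonTest(poly,(float(c[0]),float(c[1])),False)>0) for c,s in zip(ce[1:],st[1:]) if 170<c[0]<330 and 100<c[1]<280 and s[4]>2]
        print(n,[(int(a),int(b),s,'in' if i else 'out') for a,b,s,i in o])
    s,e,M=tool(); print(s['clock'],s['joints'].round(2),s['wrist_force'].round(1),e.round(4))
E
python3 -c "
from h import *
gold('7')"
```

```text
scene [(239, 190, 11, 'in'), (222, 199, 12, 'in')]
top []
17.7 [-0.07 -0.08  1.74  0.35  1.53  1.4 ] [-0.6  7.7  7.6] [0.5629 0.129  0.2484]
```

Call:
{"method": "play_rows", "body": {"rows": [[0,0.026,-0.031,0.041,0,0],[0,0.026,-0.031,0.041,0,0],[0,0.026,-0.031,0.041,0,0],[0,0.026,-0.031,0.041,0,0],[0,0.026,-0.031,0.041,0,0],[0,0.026,-0.031,0.041,0,0],[0,0.026,-0.031,0.041,0,0],[0,0.026,-0.031,0.041,0,0]]}}

```text
clock: 18.7
eef_pos: [0.5639, 0.1149, 0.2568]
tcp_rot: [-0.199, 0.979, 0.037, -0.005]
wrist_force: [-1.7, 7.6, 8.7]
grip_width: 0.096
gripper_force: 48.8
```

```bash
python3 -c "
from h import *
gold('8')"
```

```text
scene [(239, 190, 11, 'in'), (223, 199, 16, 'in')]
top []
18.8 [-0.12 -0.08  1.74  0.39  1.56  1.36] [-1.7  7.3 10. ] [0.5639 0.1147 0.2568]
```

Call:
{"method": "play_rows", "body": {"rows": [[0,0.027,-0.03,0.041,0,0],[0,0.027,-0.03,0.041,0,0],[0,0.027,-0.03,0.041,0,0],[0,0.027,-0.03,0.041,0,0],[0,0.027,-0.03,0.041,0,0],[0,0.027,-0.03,0.041,0,0],[0,0.027,-0.03,0.041,0,0],[0,0.027,-0.03,0.041,0,0]]}}

```text
clock: 19.8
eef_pos: [0.565, 0.1002, 0.2634]
tcp_rot: [-0.223, 0.974, 0.036, -0.006]
wrist_force: [-1.3, 6.7, 9.1]
grip_width: 0.093
gripper_force: 48.8
```

```bash
python3 -c "
from h import *
gold('9')"
```

```text
scene [(239, 190, 11, 'in'), (224, 199, 24, 'in')]
top [(290, 204, 20, 'in')]
19.9 [-0.17 -0.07  1.73  0.44  1.59  1.31] [-1.4  6.5 10.3] [0.565  0.1    0.2635]
```

Call:
{"method": "play_rows", "body": {"rows": [[0,0.0286,-0.028,0.041,0,0],[0,0.0286,-0.028,0.041,0,0],[0,0.0286,-0.028,0.041,0,0],[0,0.0286,-0.028,0.041,0,0],[0,0.0286,-0.028,0.041,0,0],[0,0.0286,-0.028,0.041,0,0],[0,0.0286,-0.028,0.041,0,0],[0,0.0286,-0.028,0.041,0,0]]}}

```text
clock: 20.9
eef_pos: [0.5662, 0.0846, 0.2688]
tcp_rot: [-0.247, 0.968, 0.036, -0.007]
wrist_force: [-1.9, 5.4, 10.6]
grip_width: 0.094
gripper_force: 48.8
```

Call:
{"method": "play_rows", "body": {"rows": [[0,0.03,-0.0265,0.041,0,0],[0,0.03,-0.0265,0.041,0,0],[0,0.03,-0.0265,0.041,0,0],[0,0.03,-0.0265,0.041,0,0],[0,0.03,-0.0265,0.041,0,0],[0,0.03,-0.0265,0.041,0,0],[0,0,0,0,0,0],[0,0,0,0,0,0],[0,0,0,0,0,0],[0,0,0,0,0,0]]}}

```text
clock: 22.15
eef_pos: [0.5671, 0.0724, 0.2718]
tcp_rot: [-0.264, 0.964, 0.036, -0.007]
wrist_force: [-1.9, 4.6, 12.8]
grip_width: 0.099
gripper_force: 48.9
```

```bash
python3 - <<'E'
from h import *
gold('10')
im2=cv2.imread('pics/scene10.png');im=cv2.imread('pics/top10.png')
a=cv2.resize(im[150:250,215:325],None,fx=3.5,fy=3.5,interpolation=2); b=cv2.resize(im2[120:290,175:330],None,fx=2.6,fy=2.6,interpolation=2)
c=np.zeros((456,800,3),np.uint8); c[:a.shape[0],:a.shape[1]]=a; c[:b.shape[0],390:390+b.shape[1]]=b; cv2.imwrite("pics/c8.png",c)
E
```

```text
scene [(238, 188, 3, 'in'), (225, 200, 37, 'in')]
top []
22.25 [-0.25 -0.05  1.72  0.51  1.65  1.24] [-2.8  2.7 13.4] [0.5671 0.0724 0.2718]
```

Call:
{"method": "play_rows", "body": {"rows": [[0,-0.06,0.053,-0.082,0,0],[0,-0.06,0.053,-0.082,0,0],[0,-0.06,0.053,-0.082,0,0],[0,-0.057,0.056,-0.082,0,0],[0,-0.057,0.056,-0.082,0,0],[0,-0.057,0.056,-0.082,0,0],[0,-0.057,0.056,-0.082,0,0]]}}

```text
clock: 23.12
eef_pos: [0.5651, 0.0993, 0.264]
tcp_rot: [-0.222, 0.974, 0.036, -0.006]
wrist_force: [-1.8, 4.3, 11.9]
grip_width: 0.089
gripper_force: 48.9
```

Call:
{"method": "play_rows", "body": {"rows": [[0,-0.054,0.06,-0.082,0,0],[0,-0.054,0.06,-0.082,0,0],[0,-0.054,0.06,-0.082,0,0],[0,-0.054,0.06,-0.082,0,0],[0,-0.052,0.062,-0.082,0,0],[0,-0.052,0.062,-0.082,0,0],[0,-0.052,0.062,-0.082,0,0],[0,-0.052,0.062,-0.082,0,0]]}}

```text
clock: 24.12
eef_pos: [0.5629, 0.1284, 0.249]
tcp_rot: [-0.174, 0.984, 0.036, -0.004]
wrist_force: [-1.4, 5.0, 8.0]
grip_width: 0.092
gripper_force: 49.2
```

Call:
{"method": "play_rows", "body": {"rows": [[0,-0.048,0.066,-0.082,0,0],[0,-0.048,0.066,-0.082,0,0],[0,-0.048,0.066,-0.082,0,0],[0,-0.048,0.066,-0.082,0,0],[0,0,0,0,0,0]]}}

```text
clock: 24.75
eef_pos: [0.5619, 0.1421, 0.239]
tcp_rot: [-0.15, 0.988, 0.037, -0.004]
wrist_force: [-0.2, 5.5, 7.0]
grip_width: 0.094
gripper_force: 49.6
```

```bash
python3 - <<'E'
from h import *
gold('11')
im2=cv2.imread('pics/scene11.png');im=cv2.imread('pics/top11.png')
a=cv2.resize(im[150:250,205:315],None,fx=3.5,fy=3.5,interpolation=2); b=cv2.resize(im2[120:290,175:330],None,fx=2.6,fy=2.6,interpolation=2)
c=np.zeros((456,800,3),np.uint8); c[:a.shape[0],:a.shape[1]]=a; c[:b.shape[0],390:390+b.shape[1]]=b; cv2.imwrite("pics/c9.png",c)
E
```

```text
scene [(239, 190, 11, 'in'), (222, 199, 12, 'in')]
top [(282, 184, 56, 'in'), (291, 203, 22, 'in')]
24.85 [-0.03 -0.07  1.75  0.3   1.5   1.44] [-1.   6.4  7.3] [0.5619 0.1421 0.239 ]
```

Call:
{"method": "play_rows", "body": {"rows": [[0,-0.044,0.068,-0.082,0,0],[0,-0.044,0.068,-0.082,0,0],[0,-0.044,0.068,-0.082,0,0],[0,-0.044,0.068,-0.082,0,0],[0,-0.041,0.07,-0.082,0,0],[0,-0.041,0.07,-0.082,0,0],[0,-0.041,0.07,-0.082,0,0],[0,-0.041,0.07,-0.082,0,0]]}}

```text
clock: 25.85
eef_pos: [0.5602, 0.1652, 0.2159]
tcp_rot: [-0.101, 0.994, 0.036, -0.002]
wrist_force: [-0.0, 5.6, 5.0]
grip_width: 0.096
gripper_force: 49.9
```

Call:
{"method": "play_rows", "body": {"rows": [[0,-0.038,0.072,-0.083,0,0],[0,-0.038,0.072,-0.083,0,0],[0,-0.038,0.072,-0.083,0,0],[0,-0.038,0.072,-0.083,0,0],[0,-0.034,0.074,-0.083,0,0],[0,-0.034,0.074,-0.083,0,0],[0,-0.034,0.074,-0.083,0,0],[0,-0.034,0.074,-0.083,0,0]]}}

```text
clock: 26.85
eef_pos: [0.5588, 0.1834, 0.1883]
tcp_rot: [-0.05, 0.998, 0.036, -0.001]
wrist_force: [0.4, 4.8, 3.8]
grip_width: 0.099
gripper_force: 50.2
```

Call:
{"method": "play_rows", "body": {"rows": [[0,-0.031,0.076,-0.083,0,0],[0,-0.031,0.076,-0.083,0,0],[0,-0.031,0.076,-0.083,0,0],[0,-0.031,0.076,-0.083,0,0],[0,0,0,0,0,0]]}}

```text
clock: 27.48
eef_pos: [0.5582, 0.1906, 0.1725]
tcp_rot: [-0.025, 0.999, 0.036, 0.0]
wrist_force: [2.9, 5.6, 1.0]
grip_width: 0.096
gripper_force: 50.5
```

```bash
python3 -c "
from h import *
gold('12'); to([.5578,.1958,.1571],.072)"
```

```text
scene [(225, 200, 36, 'in')]
top [(315, 128, 20, 'out'), (283, 184, 67, 'in'), (291, 203, 29, 'in')]
27.575 [0.18 0.   1.76 0.05 1.37 1.67] [2.4 5.8 1.7] [0.5582 0.1906 0.1726]
turn [-0.34 -0.01  0.  ] then shift [-0.   -0.1   0.31] pos [0.5582 0.1906 0.1726]
```

Call:
{"method": "play_rows", "body": {"rows": [[0,-0.011,0.031,-0.034,0,0],[0,-0.011,0.031,-0.034,0,0],[0,-0.011,0.031,-0.034,0,0],[0,-0.011,0.031,-0.034,0,0],[0,-0.011,0.031,-0.034,0,0],[0,-0.011,0.031,-0.034,0,0],[0,-0.011,0.031,-0.034,0,0],[0,-0.011,0.031,-0.034,0,0],[0,-0.011,0.031,-0.034,0,0],[0,-0.011,0.031,-0.034,0,0]]}}

```text
clock: 28.82
eef_pos: [0.5579, 0.1957, 0.1575]
tcp_rot: [0.001, 0.999, 0.036, 0.001]
wrist_force: [-0.2, 1.9, 9.4]
grip_width: 0.096
gripper_force: 51.2
```

Call:
{"method": "play_rows", "body": {"rows": [[0,0,0.01,0,0,0],[0,0,0.01,0,0,0],[0,0,0.01,0,0,0],[0,0,0,0,0,0],[0,0,0,0,0,0]]}}

```text
clock: 29.45
eef_pos: [0.5579, 0.1957, 0.1575]
tcp_rot: [0.001, 0.999, 0.036, 0.001]
wrist_force: [-1.1, 3.2, 8.8]
grip_width: 0.098
gripper_force: 51.3
```

Call:
{"method": "play_rows", "body": {"rows": [[0,0,0,0,0,0],[0,0,0,0,0,0],[0,0,0,0,0,0],[0,0,0,0,0,0],[0,0,0,0,0,0]], "fingers": 0.6}}

```text
clock: 30.08
eef_pos: [0.5571, 0.1956, 0.1554]
tcp_rot: [0.001, 0.999, 0.036, -0.0]
wrist_force: [1.3, 0.3, -0.7]
grip_width: 0.599
gripper_force: 0.0
```

Call:
{"method": "play_rows", "body": {"rows": [[0,0,-0.2,0,0,0],[0,0,-0.4,0,0,0],[0,0,-0.7,0,0,0],[0,0,-0.8,0,0,0],[0,0,-0.8,0,0,0],[0,-0.6,-0.6,0,0,0],[0,-0.8,0,0,0,0],[-0.5,-0.8,0,0,0,0],[-0.8,-0.8,0,0,0,0],[-0.8,-0.5,0,0,0,0]]}}

```text
clock: 31.32
eef_pos: [0.4386, 0.3644, 0.3324]
tcp_rot: [-0.0, 0.999, 0.036, 0.001]
wrist_force: [0.3, -0.1, 0.0]
grip_width: 0.605
gripper_force: 0.0
```

```bash
python3 - <<'E'
from h import *
gold('13')
im2=cv2.imread('pics/scene13.png');im=cv2.imread('pics/top13.png')
a=cv2.resize(im[140:250,170:325],None,fx=2.5,fy=2.5,interpolation=2); b=cv2.resize(im2[110:290,175:330],None,fx=2.6,fy=2.6,interpolation=2)
c=np.zeros((470,800,3),np.uint8); c[:a.shape[0],:a.shape[1]]=a; c[:b.shape[0],395:395+b.shape[1]]=b; cv2.imwrite("pics/c10.png",c)
E
```

```text
scene [(225, 200, 38, 'in')]
top [(315, 128, 23, 'out'), (283, 184, 66, 'in'), (291, 203, 29, 'in')]
31.425 [ 0.57 -0.12  1.62  0.    1.65  2.06] [ 0.7  0.  -0.6] [0.4369 0.3651 0.333 ]
```

View pics/c10.png

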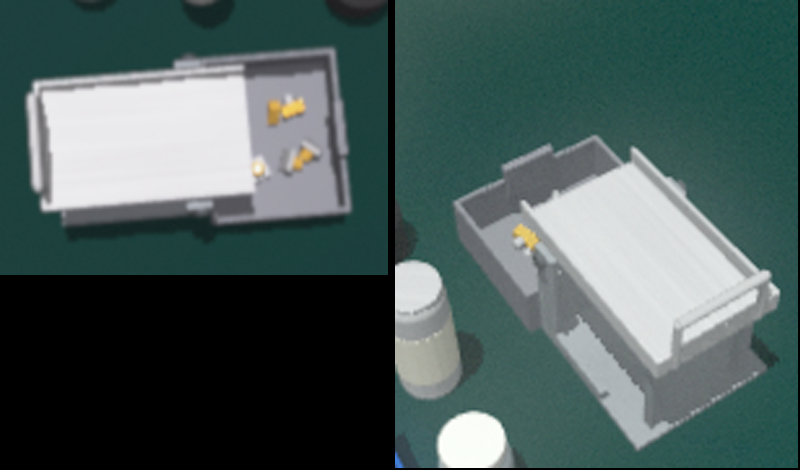

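The tray is empty and level. All five connectors are in the bin: tees at (275,112) and (293,106), sockets at (258,168), (290,160) and (307,155). The bin's far rim corners, (334,49) and (349,211), have not moved since the slide.

```bash
python3 -c "
from workcell import arm
print(arm.finish_job())"
```

```text
the job is handed in; nothing more can be done
None
```

I slid the bin square against the foot of the stand, tipped all five connectors into it, lowered the tray onto its rest, and handed the job in with about 31 s on the clock; the verdict was not shown.

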